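# Feed a slide tray past the spring gate of a slide reader

## Robot

A 6-joint arm with a two-finger parallel gripper is mounted at the origin on the work surface. World frame = base frame: x ahead of the robot, y to its left, z up, the work surface at z = 0. Lengths are in m, angles in rad, forces in N, time in s.
With the tool pointing down it reaches from about 0.35 to 0.975 m from the base axis. Payload 4.9 kg.
Tool frame: the origin (TCP) lies at the very end of the fingers, on their centre line; the grasp point (between the pads) lies 19 mm behind it; z points along the fingers, y is the line along which they close (so a half turn about z gives the same grasp; the last joint's range is limited). The gripper opens to 85 mm and grips with 20 to 120 N. Pads are 22 mm wide; open, the fingers measure 114 mm over their backs; the gripper's body (76 mm by 85 mm) begins 54 mm behind the grasp point. The pads swing forward as they close: fully open they stand 13 mm farther back than shut.
Start: joints at [-1.386, 0.053, 1.613, -0, 1.476, -0.119], TCP at [0.187, -0.596, 0.231] pointing down, gripper open.
Joint ranges: [-3.01, 3.01], [-1.01, 2.22], [0.06, 2.58], [-1.02, 4.17], [0.09, 2.62], [-3.14, 3.14]. Speed limits (rad/s): [2.57, 2.57, 3.14, 3.14, 3.14, 3.14].

## Interface

Orientations are given as a rotation vector (axis times angle).
In Python, from station import ctrl gives the robot as it stands. The module is installed in compiled form; this text tells all that it offers.
- The arm moves only by the tool jog_arm, never from a script. Its argument "steps" is a list of rows, each an object with "delta_rot": the turn, a rotation vector about the tool's x, y, z in degrees, a list of three; "linear": the shift along the tool's x, y, z in m, a list of three; "grip": the finger opening in m, from 0 to 0.0854. In form: [{"delta_rot": [rx, ry, rz], "linear": [x, y, z], "grip": grip}, ...]. A call has 1 to 10 rows; each row shifts and turns the commanded pose from where the row before left it, along the tool's axes as they then stand; what a row does not reach is not made up. A row lasts 1/10 s, in which the tool goes at most 50 mm and 8.59 degrees, less where a joint would pass 70% of its speed; a pose out of reach is approached as far as the arm can. A call with a gripper value outside its range is refused whole. The fingers move at their own pace and stop on an object; "newtons" is the grip in N (left out, the last holds). Time passes only in rows, so rows that do not move let the fingers close. It gives the time, the measured TCP pose, the force, the opening and the grip force at its end, in the units of the state.
- ctrl.get_obs(): the state, without advancing time (a new reading comes with each control period).
- ctrl.get_image(name): name is "scene" or "side" or "wrist"; returns (picture, depth): 480x640x3 uint8, red, green, blue; 480x640 float32, m along the optical axis (not along the pixel's ray), 0 where there is no reading.
- ctrl.camera_info(name): a dict with "camera_matrix" (3x3 intrinsics, pixels), "distortion" ([k1, k2, p1, p2, k3] as OpenCV has them; the pictures are not rectified), "R" (3x3) and "t" (3): a world point X has camera coordinates R X + t; the wrist camera has in their place "T_tool_cam" (4x4, takes a point from camera to tool coordinates, whose origin is the TCP and whose axes are the flange's). Camera axes: x right, y down, z forward; pixel columns grow to the right and rows downward; lengths in m; the calibration is good to about 2 mm. A picture is of the moment at which its call begins: read the wrist's pose just before it. camera_info takes no time and is no camera call.
- ctrl.finish_job(): hands the job in; it is judged then, once.
The state is a dict: "t": time; "q": joint angles; "dq": joint speeds; "effort": joint torques, N m; "tool_pos": TCP position; "tool_rot": TCP orientation; "contact_force": force on the tool from outside, world axes, zero at the start; "wrist_torque": the same for the moment, N m; "opening": finger opening in m; "grip_force": force on a finger pad.
Only numpy, scipy, OpenCV 4.12 (cv2) and the standard library are available. Lean on these libraries where they do the work, as an engineer would, in place of code of your own. Each camera call takes 0.05 s, during which the arm holds its last target. There are 200 camera calls.

## Task

With one fingertip press down the treadle plate of the slide reader's spring gate and hold the gate open, and meanwhile with another fingertip push the slide tray by its upright tab along the chute until the whole tray is past the gate; the gate must not touch the tray. Then let the gate spring shut behind the tray and take the hand away. Only push: never lift or tip the tray, and leave everything else on the bench where it is.

Things in the scene. Friction and masses are not known exactly. Their poses are not given: they have to be found in the camera images.
- reader: Fixed grey slide reader with an aluminium feed chute. Origin on the bench, below the gate's hinge line, at the gate; y = feed direction along the chute, x = from hinge line across the chute, z up. Chute floor 5 mm above the bench, x 5 to 88, y -200 to +100 mm; 13 mm high lips leave a 77 mm channel (x 8 to 85). Hinge posts 8 mm wide, 38 mm high at x 0, y -165, -70, +45 mm.
- mouth (a point): Centre of the reader's mouth, on the chute floor where the chute enters the housing (y = 100 mm of the reader's frame). Mouth 72 mm high; inside, 35 mm past this point, a stop for the tray's front. The housing is 101 mm high, x -35 to 128 mm, y 100 to 250 mm of the reader's frame.
- gate (a joint): Angle of the steel see-saw gate about its hinge line (along y at x 0, z 38 mm of the reader's frame). 0 = shut, blade down in the chute; grows to 0.9 (stop) as the treadle is pressed. Above 0.45 the blade clears the tray's 14 mm body; 0.6 to 0.8 is good. A spring shuts it: 3 to 7 N at 46 mm from the hinge. The blade stays within 38 mm of the hinge line: a finger at x over 38 mm can pass it.
- treadle (a point): Middle of the top of the gate's treadle, a steel plate 52 x 240 x 4 mm on the side of the hinge line away from the chute, 20 to 72 mm from it, along the chute from y -180 to +60 mm of the reader's frame: a fingertip can slide along it. Shut, it slopes up away from the hinge (point 66 mm above the bench); at gate 0.6 it is level, top 40 mm above the bench; at 0.8 this point is at 31 mm.
- tray: Loose white slide tray with two glass slides, 0.25 kg. Origin: centre of its underside, on the chute floor; axes as the reader's. Body 74 (x) x 85 (y) x 14 mm high. Upright tab at the rear end: 34 mm wide (x -0.5 to 33.5), 5 thick, 60 high above the underside, rear face at y -42.5 mm: push there; the blade never reaches it. At the start its front is 18 to 65 mm short of the gate's middle.
- gate_line (a point): Point on the chute floor, mid-width (x 46.5, y 0 of the reader's frame), at the middle of the gate blade, which is 20 mm long along the chute. The whole tray is past the gate when its rear face is more than 10 mm beyond this point.
- jar_tall: Bystander: clear glass jar with red cap, 72 dia x 125 mm high; origin at the centre of its underside.
- jar_short: Bystander: clear glass jar with black cap, 66 dia x 95 mm high; origin at the centre of its underside.
- jar_lid: Bystander: loose green jar lid lying flat, 68 dia x 12 mm; origin at the centre of its underside.
- dish: Bystander: shallow glass dish, 90 dia x 16 mm; origin at the centre of its underside.
- vial: Bystander: small amber vial, 24 dia x 55 mm high; origin at the centre of its underside.
- forceps: Bystander: steel forceps lying flat, about 120 mm long, 6 mm high; origin at the centre of its underside (middle of its length).
- beaker: Bystander: glass beaker, 70 dia x 90 mm high; origin at the centre of its underside.
Things that resemble listed ones, but are neither listed nor needed, are in the scene too. What is shaped like the tray but purple or turquoise is not meant.

How it is judged:
On the way, in this order (a step that is already met when the one before it is completed fails the run):
1. a finger holds the gate open by its treadle while a finger pushes the tray's front under the gate (value of joint gate above 0.4 rad and contact force between the fingers and gate above 0.2 N and contact force between the fingers and tray above 0.05 N and y of tray in the frame of reader between -0.035 and 0.03 m), for 0.1 s.
2. the gate is still held open by a finger as the tray's rear comes up to the gate (value of joint gate above 0.4 rad and contact force between the fingers and gate above 0.2 N and contact force between the fingers and tray above 0.05 N and y of tray in the frame of reader above 0.035 m), for 0.05 s.
At the end, for the whole second after the job is handed in: The tray lies flat and at rest on the chute floor, its rear face at least 9.5 mm beyond the gate's middle (its centre at least 52 mm), and the gate is shut behind it (joint under 0.06 rad) (y of tray in the frame of reader above 0.052 m and x of tray in the frame of reader between 0.042 and 0.051 m and z of tray in the frame of reader between 0.002 and 0.009 m and angle between tray's own z axis and vertical below 0.08 rad and value of joint gate below 0.06 rad and linear speed of tray below 0.01 m/s); the robot touches nothing.
It fails at once if the gate touches the tray (more than 1 N) (contact force between gate and tray above 1 N).
It fails at once if the tray is lifted more than 10 mm off the chute floor (z of tray in the frame of reader above 0.015 m).
It fails at once if the tray is tipped by more than 0.2 rad (angle between tray's own z axis and vertical above 0.2 rad).
It fails at once if a bystander is moved by more than 20 mm (distance of any of jar_tall, jar_short, jar_lid, dish, vial, forceps, beaker from where it was at the start of the episode above 0.02 m).
It also fails if it takes over 45 s, if anything falls off the work surface, if the arm or the gripper's body presses on something with over 40 N, if the wrist force passes 120 N, or if a joint passes its speed limit or range.

## Working session

There is one attempt and no reset: what is moved stays moved. The work goes in short steps, Python scripts to look and compute and a tool call to move; the robot and the scene stay as the last step left them, time stands still between calls to the robot, and variables do not carry over. Pictures are saved under pics/ and viewed, at most 10 in all, crops included, and the job is handed in when it is done.

Besides the shell and the picture viewer there is one more tool, called as name([rows], argument=value, ...), one row to a line, values as JSON. jog_arm: Moves the arm, as the interface text tells. Its arguments: {"type":"object","properties":{"steps":{"type":"array"},"newtons":{"type":"number"}},"required":["steps"]}

```bash
mkdir -p pics; python3 - <<'E'
from station import ctrl
import cv2,numpy as np
for n in ["scene","side"]:
    im,d=ctrl.get_image(n); cv2.imwrite(f"pics/{n}0.png",im[:,:,::-1]); np.savez(f"pics/{n}0.npz",im=im,d=d)
    i=ctrl.camera_info(n); print(n,{k:np.round(np.array(v),4).tolist() for k,v in i.items()})
o=ctrl.get_obs(); print(o['t'],o['tool_pos'],o['tool_rot'],o['opening'])
i=ctrl.camera_info("wrist"); print(i)
E
```

```text
scene {'camera_matrix': [[600.0754, 0.0, 320.9008], [0.0, 600.0754, 238.242], [0.0, 0.0, 1.0]], 'distortion': [-0.1925, 0.0, 0.0, 0.0, 0.0], 'R': [[0.3953, 0.9186, -0.0008], [0.6683, -0.2882, -0.6858], [-0.6302, 0.2706, -0.7278]], 't': [-0.2315, -0.3279, 1.8844]}
side {'camera_matrix': [[460.206, 0.0, 324.8593], [0.0, 460.206, 238.8461], [0.0, 0.0, 1.0]], 'distortion': [0.0097, 0.0, 0.0, 0.0, 0.0], 'R': [[-0.8482, -0.5296, 0.0101], [-0.4132, 0.6496, -0.6382], [0.3314, -0.5455, -0.7698]], 't': [0.495, 0.2802, 0.9743]}
0.1 [ 0.1868525  -0.59582749  0.23018117] [-3.10357472e+00 -4.75001196e-01  6.29413354e-05] 0.08543462775346429
{'camera_matrix': array([[357.1660284 ,   0.        , 317.62814075],
       [  0.        , 357.1660284 , 238.46498789],
       [  0.        ,   0.        ,   1.        ]]), 'distortion': array([-0.05753431,  0.        ,  0.        ,  0.        ,  0.        ]), 'T_tool_cam': array([[ 1.21301286e-03, -9.53524777e-01, -3.01312177e-01,
         7.72146645e-02],
       [ 9.99999241e-01,  1.22168842e-03,  1.59640946e-04,
        -7.37392015e-04],
       [ 2.15888002e-04, -3.01312142e-01,  9.53525535e-01,
        -1.42855860e-01],
       [ 0.00000000e+00,  0.00000000e+00,  0.00000000e+00,
         1.00000000e+00]])}
```

View pics/scene0.png

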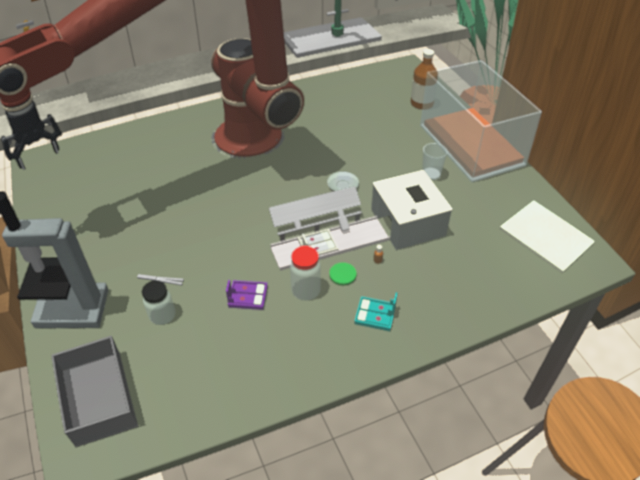

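View pics/side0.png

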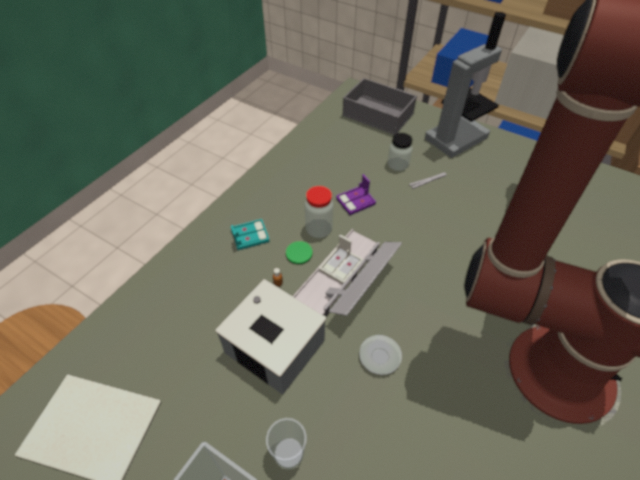

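Candidate trays are white at scene (320,240) / side (340,262), purple at scene (248,295) and turquoise at scene (376,313). The white one lies in the chute, so it is the one meant. I'll confirm that with an enlarged crop.

```bash
python3 - <<'E'
import cv2,numpy as np
a=np.load("pics/side0.npz")['im'][215:385,210:410,::-1]; b=np.load("pics/scene0.npz")['im'][165:275,260:460,::-1]
cv2.imwrite("pics/c1.png",cv2.resize(a,None,fx=3.5,fy=3.5,interpolation=2))
cv2.imwrite("pics/c2.png",cv2.resize(b,None,fx=4,fy=4,interpolation=2))
E
```

```text
(no output)
```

View pics/c1.png

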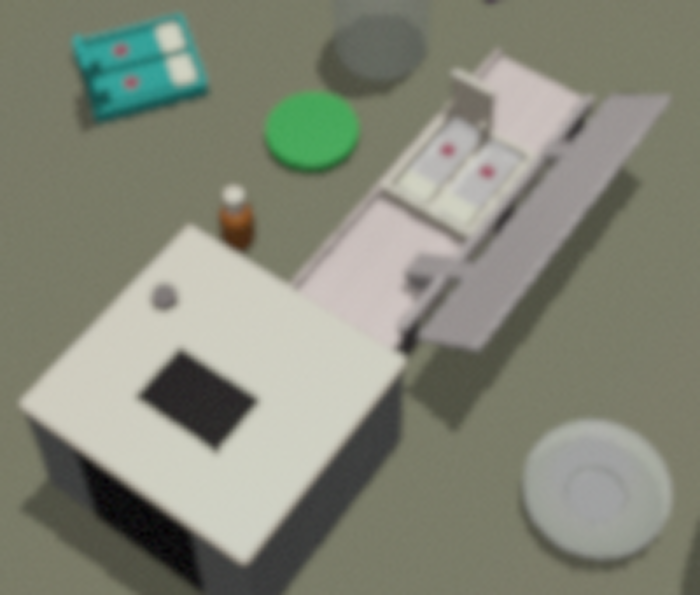

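View pics/c2.png

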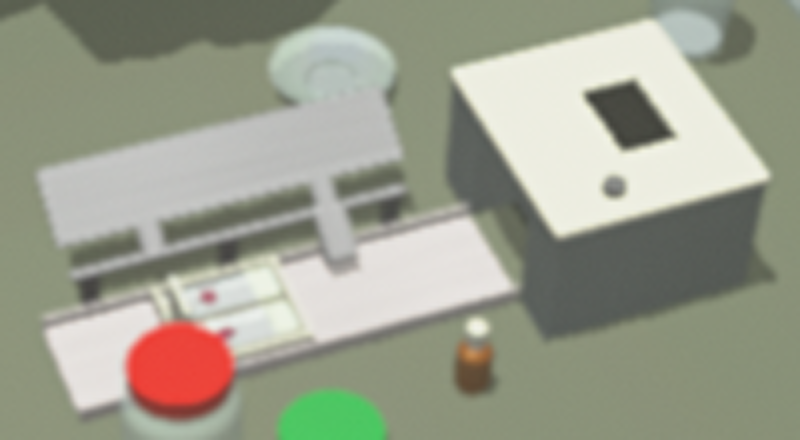

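The crop confirms the white tray sits in the chute, with its tab at side-crop (472,95) and its front edge from (385,187) to (465,240). Next I'll fit the reader pose from housing, treadle and chute corners in both views.

```bash
cat > h.py <<'E'
from station import ctrl
import cv2,numpy as np
from scipy.optimize import least_squares
from scipy.spatial.transform import Rotation as R
def proj(n,X):
    i=ctrl.camera_info(n); return cv2.projectPoints(np.float64(X),cv2.Rodrigues(np.array(i['R']))[0],np.array(i['t']),np.array(i['camera_matrix']),np.array(i['distortion']))[0][:,0]
def w(p,X):
    c,s=np.cos(p[2]),np.sin(p[2]); X=np.float64(X); return X@np.array([[c,s,0],[-s,c,0],[0,0,1]])+[p[0],p[1],0]
E
python3 - <<'E'
from h import *
H=[[-35,100,101],[128,100,101],[128,250,101],[-35,250,101]]
T=[[-58.3,-180,80.3],[-58.3,60,80.3]]; Ti=[[-15.4,-180,50.9],[-15.4,60,50.9]]
side=np.array([[405,362],[190,225],[20,403],[245,562],[668,95],[478,348],[420,335]])/3.5+[210,215]-.35
sX=np.array(H+T+Ti[1:])/1e3
sc=np.array([[452,70],[558,237],[768,178],[655,20],[38,170],[385,90],[62,243],[403,158],[83,413]])/4+[260,165]-.37
cX=np.array(H+T+Ti+[[88,-200,5]])/1e3
f=lambda p:np.r_[(proj("side",w(p,sX))-side),(proj("scene",w(p,cX))-sc)]
best=min((least_squares(lambda p:f(p).ravel(),[.5,-.1,a],loss='soft_l1') for a in np.arange(-3,3.2,1)),key=lambda r:r.cost)
p=best.x; print(p,best.cost); print(np.round(f(p),1).tolist()); np.save("p.npy",p)
# tray
tX=lambda y:np.array([[.0465+.037,y+.0425,.019],[.0465-.037,y+.0425,.019],[.0465+.0335,y-.040,.065],[.046,y-.040,.065]])
ts=np.array([[385,187],[465,240],[455,72],[495,105]])/3.5+[210,215]-.35
tc=np.array([[310,335],[280,258]])/4+[260,165]-.37
for k in (0,1):
  g=(lambda y:(proj("side",w(p,tX(y[0])))-ts).ravel()) if k==0 else (lambda y:(proj("scene",w(p,tX(y[0])[:2]))-tc).ravel())
  r=least_squares(g,[-.1]); print("tray y",r.x,np.round(g(r.x),1))
# jar cap
def back(n,uv,z):
    i=ctrl.camera_info(n);u=cv2.undistortPoints(np.float64([[uv]]),np.array(i['camera_matrix']),np.array(i['distortion']))[0,0]
    Rm=np.array(i['R']);c=-Rm.T@i['t'];d=Rm.T@np.r_[u,1];return c+d*(z-c[2])/d[2]
c,s=np.cos(p[2]),np.sin(p[2])
for n,uv in(("side",(319,195)),("scene",(305,256))):
    X=back(n,uv,.125);dd=X[:2]-p[:2];print("jar",X,"reader",c*dd[0]+s*dd[1],-s*dd[0]+c*dd[1])
o=ctrl.get_obs();M=R.from_rotvec(o['tool_rot']).as_matrix();print(M)
print("feed dir",-s,c,"x dir",c,s)
E
```

```text
[ 0.48659631  0.10184232 -0.05152614] 7.95728893080674
[[-0.1, -1.0], [-0.5, -0.1], [-0.5, -0.1], [-0.5, -0.3], [0.2, 0.1], [-1.1, -0.0], [-1.5, 0.6], [-0.2, -0.9], [-0.1, -1.6], [0.5, -1.3], [-0.5, -0.9], [-0.6, -0.5], [-1.1, -2.1], [-1.0, 0.4], [0.1, -0.8], [-0.5, 0.5]]
tray y [-0.08191986] [-2.   0.1  0.6 -0.4 -1.2  0.2 -0.9 -3. ]
tray y [-0.08463563] [ 1.  -1.3 -1.8 -1.5]
jar [ 0.64256502 -0.06503301  0.125     ] reader 0.164356347270334 -0.15862094407174754
jar [ 0.65041783 -0.06717662  0.125     ] reader 0.17230913915943952 -0.1603572648390417
[[ 9.54223885e-01  2.99093082e-01 -3.23893557e-04]
 [ 2.99093157e-01 -9.54222121e-01  1.85124859e-03]
 [ 2.44629250e-04 -1.86337997e-03 -9.99998234e-01]]
feed dir 0.05150333840322342 0.998672822366426 x dir 0.998672822366426 -0.05150333840322342
```

jog_arm([
  {"linear": [0.032,-0.031,0],"delta_rot": [0,0,0],"grip": 0.0854},
  {"linear": [0.032,-0.031,0],"delta_rot": [0,0,0],"grip": 0.0854},
  {"linear": [0.032,-0.031,0],"delta_rot": [0,0,0],"grip": 0.0854},
  {"linear": [0.032,-0.031,0],"delta_rot": [0,0,0],"grip": 0.0854},
  {"linear": [0.032,-0.031,0],"delta_rot": [0,0,0],"grip": 0.0854},
  {"linear": [0.032,-0.031,0],"delta_rot": [0,0,0],"grip": 0.0854},
  {"linear": [0.032,-0.031,0],"delta_rot": [0,0,0],"grip": 0.0854},
  {"linear": [0.032,-0.031,0],"delta_rot": [0,0,0],"grip": 0.0854},
  {"linear": [0.032,-0.031,0],"delta_rot": [0,0,0],"grip": 0.0854},
  {"linear": [0.032,-0.031,0],"delta_rot": [0,0,0],"grip": 0.0854},
])

```text
t: 1.1
tool_pos: [0.3999, -0.203, 0.231]
tool_rot: [-3.105, -0.475, 0.0]
contact_force: [0.9, -0.9, -0.4]
opening: 0.0854
grip_force: 0.0
```

jog_arm([
  {"linear": [0.032,-0.031,0],"delta_rot": [0,0,0],"grip": 0.0854},
  {"linear": [0.032,-0.031,0],"delta_rot": [0,0,0],"grip": 0.0854},
  {"linear": [0.032,-0.031,0],"delta_rot": [0,0,0],"grip": 0.0854},
  {"linear": [0.032,-0.031,0],"delta_rot": [0,0,0],"grip": 0.0854},
  {"linear": [0,0,0],"delta_rot": [0,0,-8],"grip": 0.0854},
  {"linear": [0,0,0],"delta_rot": [0,0,-8],"grip": 0.0854},
  {"linear": [0,0,0],"delta_rot": [0,0,-8],"grip": 0.0854},
  {"linear": [0,0,0],"delta_rot": [0,0,-8],"grip": 0.0854},
  {"linear": [0,0,0],"delta_rot": [0,0,-8],"grip": 0.0854},
  {"linear": [0,0,0],"delta_rot": [0,0,-8],"grip": 0.0854},
])

```text
t: 2.1
tool_pos: [0.4843, -0.0481, 0.2307]
tool_rot: [-2.638, -1.705, 0.001]
contact_force: [-0.2, -0.3, 0.3]
opening: 0.0854
grip_force: 0.0
```

jog_arm([
  {"linear": [0,0,0.02],"delta_rot": [0,0,-8],"grip": 0.0854},
  {"linear": [0,0,0.02],"delta_rot": [0,0,-8],"grip": 0.0854},
  {"linear": [0,0,0.02],"delta_rot": [0,0,-5.6],"grip": 0.0854},
  {"linear": [0,0,0.02],"delta_rot": [0,0,0],"grip": 0.0854},
  {"linear": [0,0,0],"delta_rot": [0,0,0],"grip": 0.0854},
])

```text
t: 2.6
tool_pos: [0.482, -0.0476, 0.1475]
tool_rot: [-2.274, -2.158, 0.006]
contact_force: [0.1, 0.4, -0.5]
opening: 0.0852
grip_force: 0.0
```

```bash
cat >> h.py <<'E'
def rp(p,X):
    d=np.array(X[:2])-p[:2];c,s=np.cos(p[2]),np.sin(p[2]);return c*d[0]+s*d[1],-s*d[0]+c*d[1]
def state():
    p=np.load("p.npy");o=ctrl.get_obs();M=R.from_rotvec(o['tool_rot']).as_matrix()
    print("t",round(o['t'],2),"reader xy mm",np.round(np.array(rp(p,o['tool_pos']))*1e3,1),"z",round(o['tool_pos'][2]*1e3,1),"yaw err deg",round(np.degrees(np.arctan2(M[1,0],M[0,0])-np.pi/2-p[2]),2),"tilt",np.round(M[:2,2],4),"F",np.round(o['contact_force'],2));return o,M
E
python3 - <<'E'
from h import *
o,M=state()
im,d=ctrl.get_image("wrist");cv2.imwrite("pics/w1.png",im[:,:,::-1]);np.save("pics/w1d.npy",d)
im,d=ctrl.get_image("side");cv2.imwrite("pics/s1.png",im[:,:,::-1])
# reproject reader model into wrist
p=np.load("p.npy");i=ctrl.camera_info("wrist");T=np.eye(4);T[:3,:3]=M;T[:3,3]=o['tool_pos'];C=np.linalg.inv(T@i['T_tool_cam'])
X=np.array([[-58.3,-180,80.3],[-58.3,60,80.3],[-15.4,-180,50.9],[-15.4,60,50.9],[80,-125.5,65],[46,-125.5,65],[88,-200,5],[5,-200,5]])/1e3
print(np.round(cv2.projectPoints(w(p,X),cv2.Rodrigues(C[:3,:3])[0],C[:3,3],i['camera_matrix'],i['distortion'])[0][:,0]))
E
```

```text
t 2.6 reader xy mm [   3.1 -149.5] z 147.5 yaw err deg -0.05 tilt [-0.0071  0.0018] F [ 0.12  0.45 -0.48]
[[ 225.  299.]
 [ 195. -143.]
 [ 293.  281.]
 [ 286. -111.]
 [ 437.  214.]
 [ 385.  213.]
 [ 416.  281.]
 [ 321.  281.]]
```

View pics/w1.png

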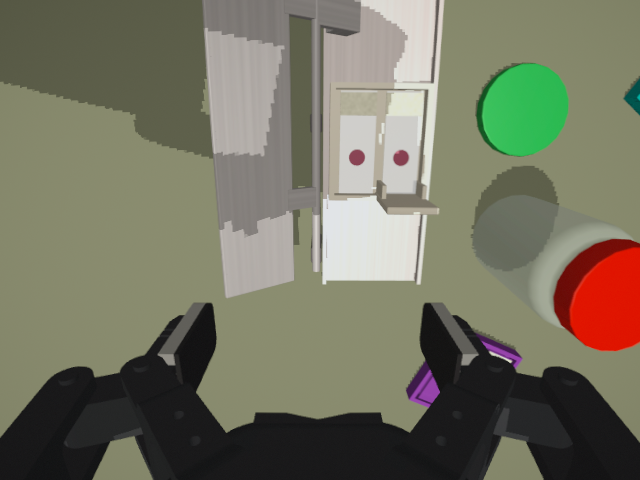

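The wrist view matches the model: treadle corner (225,297), tab rear top (387–437,213), fingertips clear of both. Next I'll centre and descend onto the treadle.

jog_arm([
  {"linear": [0,0.003,0.02],"delta_rot": [0,0,0],"grip": 0.0854},
  {"linear": [0,0,0.02],"delta_rot": [0,0,0],"grip": 0.0854},
  {"linear": [0,0,0.02],"delta_rot": [0,0,0],"grip": 0.0854},
  {"linear": [0,0,0.015],"delta_rot": [0,0,0],"grip": 0.0854},
  {"linear": [0,0,0],"delta_rot": [0,0,0],"grip": 0.0854},
  {"linear": [0,0,0],"delta_rot": [0,0,0],"grip": 0.0854},
])

```text
t: 3.3
tool_pos: [0.4882, -0.0485, 0.0772]
tool_rot: [2.278, 2.162, 0.001]
contact_force: [0.6, 0.1, 0.1]
opening: 0.0858
grip_force: 0.0
```

jog_arm([
  {"linear": [0,0,0.005],"delta_rot": [0,0,0],"grip": 0.0854},
  {"linear": [0,0,0.005],"delta_rot": [0,0,0],"grip": 0.0854},
  {"linear": [0,0,0.005],"delta_rot": [0,0,0],"grip": 0.0854},
  {"linear": [0,0,0.005],"delta_rot": [0,0,0],"grip": 0.0854},
  {"linear": [0,0,0.005],"delta_rot": [0,0,0],"grip": 0.0854},
  {"linear": [0,0,0],"delta_rot": [0,0,0],"grip": 0.0854},
])

```text
t: 3.9
tool_pos: [0.4877, -0.0484, 0.051]
tool_rot: [-2.279, -2.163, 0.0]
contact_force: [0.0, -0.5, 3.0]
opening: 0.0854
grip_force: 1.3
```

```bash
python3 - <<'E'
from h import *
state()
E
```

```text
t 3.9 reader xy mm [   8.8 -150. ] z 51.0 yaw err deg -0.04 tilt [-0.0001 -0.    ] F [ 0.05 -0.49  2.95]
```

jog_arm([
  {"linear": [0,0,0.005],"delta_rot": [0,0,0],"grip": 0.0854},
  {"linear": [0,0,0.005],"delta_rot": [0,0,0],"grip": 0.0854},
  {"linear": [0,0,0.005],"delta_rot": [0,0,0],"grip": 0.0854},
  {"linear": [0,0,0.005],"delta_rot": [0,0,0],"grip": 0.0854},
  {"linear": [0,0,0.006],"delta_rot": [0,0,0],"grip": 0.0854},
  {"linear": [0,0,0],"delta_rot": [0,0,0],"grip": 0.0854},
  {"linear": [0,0,0],"delta_rot": [0,0,0],"grip": 0.0854},
])

```text
t: 4.6
tool_pos: [0.4868, -0.0484, 0.0253]
tool_rot: [-2.277, -2.162, 0.003]
contact_force: [-4.8, 0.1, 7.0]
opening: 0.0852
grip_force: 3.4
```

```bash
python3 - <<'E'
from h import *
o,M=state(); p=np.load("p.npy")
im,d=ctrl.get_image("side");cv2.imwrite("pics/s2.png",cv2.resize(im[200:340,290:430,::-1],None,fx=4,fy=4,interpolation=2))
# treadle outer edge predicted in crop for gate angles
for g in (.4,.6,.8):
    a=.6-g; X=[[-72*np.cos(a)+2*np.sin(a),y,38+72*np.sin(a)+2*np.cos(a)] for y in(-180,60)]
    print(g,np.round((proj("side",w(p,np.array(X)/1e3))-[290,200])*4))
E
```

```text
t 4.6 reader xy mm [   7.9 -150. ] z 25.3 yaw err deg -0.02 tilt [-0.0028  0.    ] F [-4.85  0.1   7.01]
0.4 [[454. 204.]
 [237. 492.]]
0.6 [[454. 220.]
 [239. 507.]]
0.8 [[449. 233.]
 [236. 519.]]
```

View pics/s2.png

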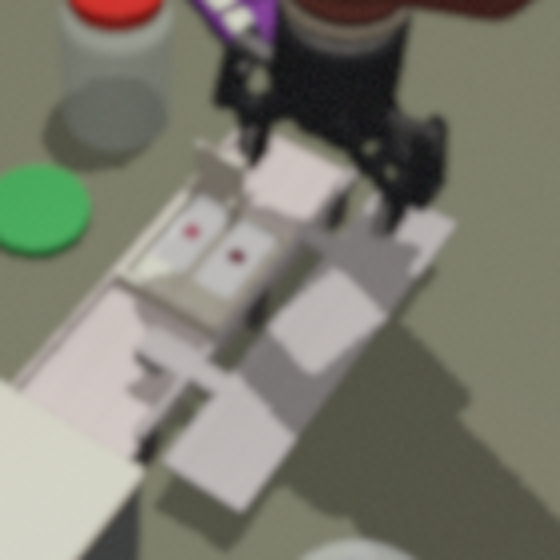

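The treadle's outer corners at crop (455,222) and (240,510) put the gate at about 0.62. The tab finger is behind the tab at (205,150). Starting the push.

jog_arm([
  {"linear": [0.003,0,0.002],"delta_rot": [0,0,0],"grip": 0.0854},
  {"linear": [0.004,0,0],"delta_rot": [0,0,0],"grip": 0.0854},
  {"linear": [0.004,0,0],"delta_rot": [0,0,0],"grip": 0.0854},
  {"linear": [0.004,0,0],"delta_rot": [0,0,0],"grip": 0.0854},
  {"linear": [0.004,0,0],"delta_rot": [0,0,0],"grip": 0.0854},
  {"linear": [0.004,0,0],"delta_rot": [0,0,0],"grip": 0.0854},
  {"linear": [0.004,0,0],"delta_rot": [0,0,0],"grip": 0.0854},
  {"linear": [0.004,0,0],"delta_rot": [0,0,0],"grip": 0.0854},
  {"linear": [0,0,0],"delta_rot": [0,0,0],"grip": 0.0854},
])

```text
t: 5.55
tool_pos: [0.4907, -0.0189, 0.0249]
tool_rot: [2.274, 2.161, -0.001]
contact_force: [-0.1, -5.6, 7.7]
opening: 0.0853
grip_force: 3.8
```

```bash
python3 - <<'E'
from h import *
o,M=state(); p=np.load("p.npy")
im,d=ctrl.get_image("side");a=im[200:340,290:430,::-1]
im,d=ctrl.get_image("wrist");b=im[:,:,::-1]
cv2.imwrite("pics/s3.png",np.hstack([cv2.resize(a,(400,400),interpolation=2),cv2.resize(b,(400,300)).copy() if 0 else cv2.copyMakeBorder(cv2.resize(b,(400,300)),0,100,0,0,0)]))
E
```

```text
t 5.55 reader xy mm [  10.3 -120.3] z 24.9 yaw err deg 0.04 tilt [ 0.0026 -0.0038] F [-0.14 -5.57  7.7 ]
```

View pics/s3.png

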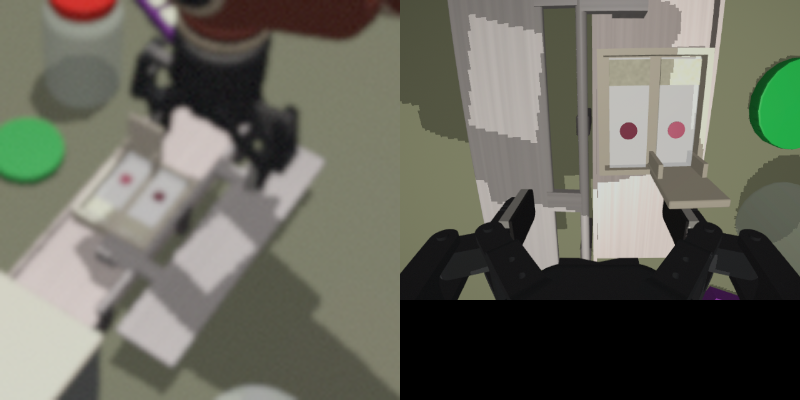

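Finger is on the tab and the gate stays open. Pushing on.

jog_arm([
  {"linear": [0.005,-0.001,0.001],"delta_rot": [0,0,0],"grip": 0.0854},
  {"linear": [0.005,-0.001,0],"delta_rot": [0,0,0],"grip": 0.0854},
  {"linear": [0.005,-0.001,0],"delta_rot": [0,0,0],"grip": 0.0854},
  {"linear": [0.005,0,0],"delta_rot": [0,0,0],"grip": 0.0854},
  {"linear": [0.005,0,0],"delta_rot": [0,0,0],"grip": 0.0854},
  {"linear": [0.005,0,0],"delta_rot": [0,0,0],"grip": 0.0854},
  {"linear": [0.005,0,0],"delta_rot": [0,0,0],"grip": 0.0854},
  {"linear": [0.005,0,0],"delta_rot": [0,0,0],"grip": 0.0854},
  {"linear": [0.005,0,0],"delta_rot": [0,0,0],"grip": 0.0854},
  {"linear": [0.005,0,0],"delta_rot": [0,0,0],"grip": 0.0854},
])

```text
t: 6.65
tool_pos: [0.4915, 0.0303, 0.0248]
tool_rot: [2.272, 2.158, -0.0]
contact_force: [0.2, -9.0, 9.5]
opening: 0.0855
grip_force: 5.6
```

```bash
python3 -c "
from h import *
state()"
```

```text
t 6.65 reader xy mm [  8.6 -71.2] z 24.8 yaw err deg 0.0 tilt [ 0.005  -0.0055] F [ 0.16 -8.98  9.49]
```

jog_arm([
  {"linear": [0.005,0,0],"delta_rot": [0,0,0],"grip": 0.0854},
  {"linear": [0.005,0,0],"delta_rot": [0,0,0],"grip": 0.0854},
  {"linear": [0.005,0,0],"delta_rot": [0,0,0],"grip": 0.0854},
  {"linear": [0.005,0,0],"delta_rot": [0,0,0],"grip": 0.0854},
  {"linear": [0.005,0,0],"delta_rot": [0,0,0],"grip": 0.0854},
  {"linear": [0.005,0,0],"delta_rot": [0,0,0],"grip": 0.0854},
])

```text
t: 7.25
tool_pos: [0.4931, 0.0604, 0.0248]
tool_rot: [2.273, 2.159, -0.0]
contact_force: [-1.1, -9.0, 10.4]
opening: 0.0853
grip_force: 5.7
```

```bash
python3 - <<'E'
from h import *
o,M=state()
im,d=ctrl.get_image("side");a=im[200:340,270:410,::-1]
im,d=ctrl.get_image("wrist");b=im[:,:,::-1]
cv2.imwrite("pics/s4.png",np.hstack([cv2.resize(a,(400,400),interpolation=2),cv2.copyMakeBorder(cv2.resize(b,(400,300)),0,100,0,0,0)]))
E
```

```text
t 7.25 reader xy mm [  8.6 -41.1] z 24.8 yaw err deg 0.0 tilt [ 0.005  -0.0053] F [-1.06 -9.03 10.4 ]
```

View pics/s4.png

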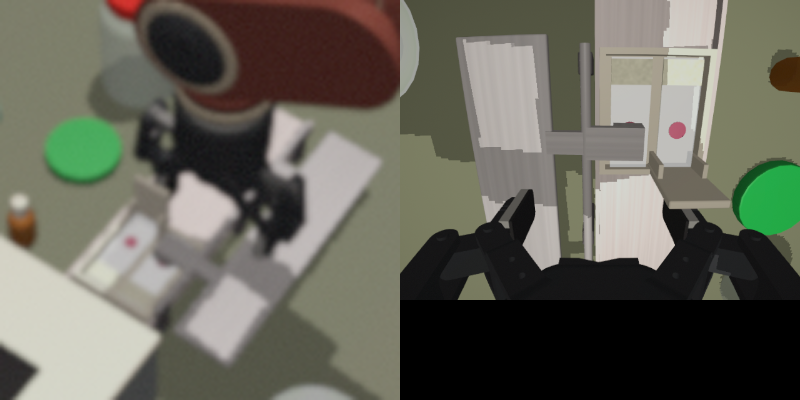

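The tray is passing cleanly under the raised blade (wrist view about (610,145)), so I'll finish the push.

jog_arm([
  {"linear": [0.005,0,0],"delta_rot": [0,0,0],"grip": 0.0854},
  {"linear": [0.005,0,0],"delta_rot": [0,0,0],"grip": 0.0854},
  {"linear": [0.005,0,0],"delta_rot": [0,0,0],"grip": 0.0854},
  {"linear": [0.005,0,0],"delta_rot": [0,0,0],"grip": 0.0854},
  {"linear": [0.005,0,0],"delta_rot": [0,0,0],"grip": 0.0854},
  {"linear": [0.005,0,0],"delta_rot": [0,0,0],"grip": 0.0854},
  {"linear": [0.005,0,0],"delta_rot": [0,0,0],"grip": 0.0854},
  {"linear": [0.005,0,0],"delta_rot": [0,0,0],"grip": 0.0854},
  {"linear": [0.005,0,0],"delta_rot": [0,0,0],"grip": 0.0854},
  {"linear": [0.003,0,0],"delta_rot": [0,0,0],"grip": 0.0854},
])

```text
t: 8.35
tool_pos: [0.4955, 0.1086, 0.0246]
tool_rot: [2.273, 2.159, 0.0]
contact_force: [-0.2, -10.0, 10.3]
opening: 0.0854
grip_force: 5.9
```

```bash
python3 - <<'E'
from h import *
o,M=state(); p=np.load("p.npy")
im,d=ctrl.get_image("wrist");b=im[:,:,::-1];cv2.imwrite("pics/w5.png",b)
i=ctrl.camera_info("wrist");T=np.eye(4);T[:3,:3]=M;T[:3,3]=o['tool_pos'];C=np.linalg.inv(T@i['T_tool_cam'])
for y in (50,60):
  X=np.array([[80,y-42.5,65],[46,y-42.5,65],[9.5,y-42.5,19]])/1e3
  print(y,np.round(cv2.projectPoints(w(p,X),cv2.Rodrigues(C[:3,:3])[0],C[:3,3],i['camera_matrix'],i['distortion'])[0][:,0]).tolist())
X=np.array([[46,10,5],[20,10,5],[46,-10,5]])/1e3
print(np.round(cv2.projectPoints(w(p,X),cv2.Rodrigues(C[:3,:3])[0],C[:3,3],i['camera_matrix'],i['distortion'])[0][:,0]).tolist())
E
```

```text
t 8.35 reader xy mm [8.6 7.2] z 24.6 yaw err deg 0.01 tilt [ 0.0047 -0.0048] F [ -0.18 -10.02  10.3 ]
50 [[523.0, 362.0], [427.0, 364.0], [320.0, 302.0]]
60 [[528.0, 337.0], [430.0, 339.0], [320.0, 282.0]]
[[393.0, 284.0], [341.0, 284.0], [390.0, 319.0]]
```

View pics/w5.png

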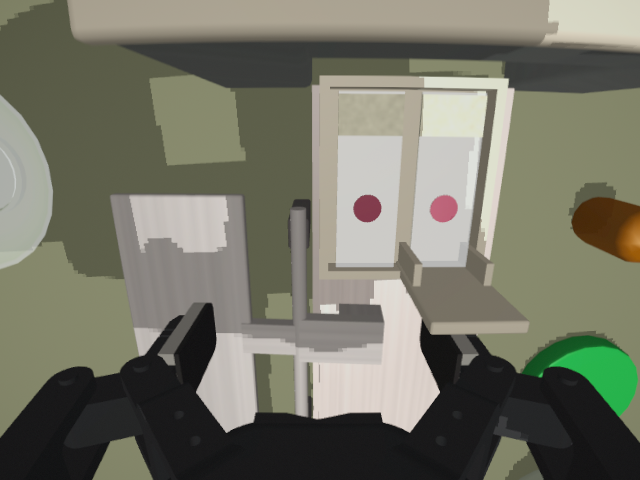

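The tray's rear edge is at v≈280 and the tab's at v≈330, which puts its centre at about y = 61 mm, well past the gate. Backing off the tab, then lifting so the gate closes with the finger.

jog_arm([
  {"linear": [-0.003,0,0],"delta_rot": [0,0,0],"grip": 0.0854},
  {"linear": [-0.004,0,0],"delta_rot": [0,0,0],"grip": 0.0854},
  {"linear": [-0.004,0,0],"delta_rot": [0,0,0],"grip": 0.0854},
  {"linear": [0,0,-0.006],"delta_rot": [0,0,0],"grip": 0.0854},
  {"linear": [0,0,-0.006],"delta_rot": [0,0,0],"grip": 0.0854},
  {"linear": [0,0,-0.006],"delta_rot": [0,0,0],"grip": 0.0854},
  {"linear": [0,0,-0.006],"delta_rot": [0,0,0],"grip": 0.0854},
  {"linear": [0,0,-0.006],"delta_rot": [0,0,0],"grip": 0.0854},
  {"linear": [0,0,-0.006],"delta_rot": [0,0,0],"grip": 0.0854},
  {"linear": [0,0,-0.006],"delta_rot": [0,0,0],"grip": 0.0854},
])

```text
t: 9.4
tool_pos: [0.4911, 0.0996, 0.0639]
tool_rot: [-2.277, -2.161, 0.003]
contact_force: [-0.5, 0.2, 0.1]
opening: 0.0852
grip_force: 0.0
```

jog_arm([
  {"linear": [0,0,-0.02],"delta_rot": [0,0,0],"grip": 0.0854},
  {"linear": [0,0,-0.03],"delta_rot": [0,0,0],"grip": 0.0854},
  {"linear": [0,0,-0.04],"delta_rot": [0,0,0],"grip": 0.0854},
  {"linear": [0,0,-0.04],"delta_rot": [0,0,0],"grip": 0.0854},
  {"linear": [0,0,-0.02],"delta_rot": [0,0,0],"grip": 0.0854},
  {"linear": [0,0,0],"delta_rot": [0,0,0],"grip": 0.0854},
  {"linear": [0,0,0],"delta_rot": [0,0,0],"grip": 0.0854},
])

```text
t: 10.1
tool_pos: [0.4916, 0.0996, 0.2135]
tool_rot: [-2.278, -2.162, 0.002]
contact_force: [-0.5, 0.4, -0.5]
opening: 0.0851
grip_force: 0.0
```

```bash
python3 - <<'E'
from h import *
o,M=state(); p=np.load("p.npy")
im,d=ctrl.get_image("wrist");b=im[:,:,::-1];cv2.imwrite("pics/w6.png",b)
i=ctrl.camera_info("wrist");T=np.eye(4);T[:3,:3]=M;T[:3,3]=o['tool_pos'];C=np.linalg.inv(T@i['T_tool_cam'])
P=lambda X:np.round(cv2.projectPoints(w(p,np.array(X)/1e3),cv2.Rodrigues(C[:3,:3])[0],C[:3,3],i['camera_matrix'],i['distortion'])[0][:,0]).tolist()
print("tray 52/60 tab,body:",P([[80,9.5,65],[46,9.5,65],[9.5,9.5,19]]),P([[80,17.5,65],[46,17.5,65],[9.5,17.5,19]]))
print("treadle shut",P([[-58.3,60,80.3],[-15.4,60,50.9]]))
E
```

```text
t 10.1 reader xy mm [ 5.1 -2. ] z 213.5 yaw err deg -0.04 tilt [-0.0016 -0.0001] F [-0.55  0.35 -0.48]
tray 52/60 tab,body: [[407.0, 209.0], [367.0, 209.0], [323.0, 198.0]] [[408.0, 200.0], [367.0, 200.0], [323.0, 190.0]]
treadle shut [[234.0, 148.0], [293.0, 146.0]]
```

View pics/w6.png

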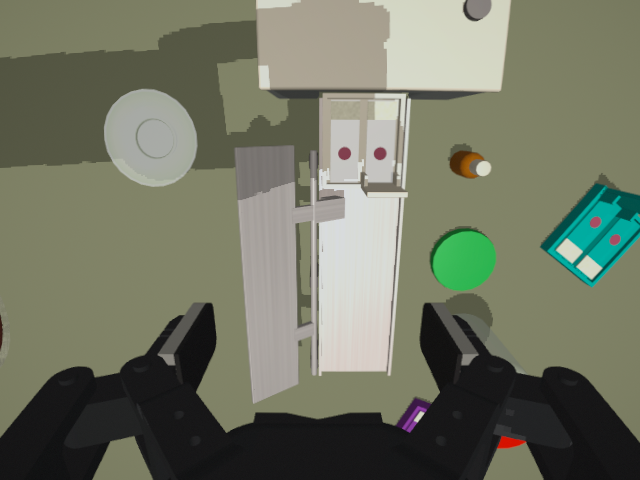

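The gate is shut: the treadle corners at (236,147) and (294,146) match the shut prediction. The tray's tab edge at v≈195 puts its centre at about y = 62 mm, and the hand is clear.

```bash
python3 -c "
from station import ctrl
print(ctrl.finish_job())"
```

```text
the job is handed in; nothing more can be done
None
```

I held the gate open and pushed the tray until its centre was about 62 mm past the gate line; the last picture showed the gate shut behind it and the hand clear. The job is handed in, with no verdict returned.

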